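Shut and lock the filter box with its sprung quarter-turn stud

ROBOT

A 7-joint arm with a two-finger parallel gripper is mounted at the origin on a cart in front of the work surface, level with it; the furniture and walls round the work are solid. World frame = base frame: x ahead of the robot, y to its left, z up, the work surface at z = 0. Lengths are in m, angles in rad, forces in N, time in s.
With the tool pointing down it reaches from about 0.425 to 0.95 m from the base axis. Payload 4.7 kg.
Tool frame: the origin (TCP) lies at the very end of the fingers, on their centre line; the grasp point (between the pads) lies env.pinch_z behind it (env.pinch_z is the distance from the TCP to the grasp point, in m); y points along the fingers, x is the direction in which the jaws open and shut, and the axes are right-handed (so a half turn about y gives the same grasp; the last joint's range is limited). The gripper opens to 87 mm and grips with 3 to 60 N. Pads are 19 mm wide; open, the fingers measure 117 mm over their backs; the gripper's body (75 mm by 190 mm) begins 51 mm behind the grasp point.
Start: joints at [1.156, 0.469, -0.049, 1.532, 0.024, 1.141, -0.082], TCP at [0.254, -0.625, 0.223] pointing down, gripper open.
Joint ranges: [-2.59, 2.59], [-0.33, 1.99], [-1.39, 1.29], [0.1, 2.45], [-1.04, 4.18], [0.21, 1.99], [-2.66, 2.66]. Speed limits (rad/s): [2.57, 2.57, 3.14, 3.14, 3.14, 3.14, 3.14].

INTERFACE

Orientations are given as a unit quaternion [x, y, z, w].
In Python, from bench import readout, vision, env gives the robot as it stands. The module is installed in compiled form; this text tells all that it offers.
- The arm moves only by the tool carry_out, never from a script. Its argument "rows" is a list of rows, each an object with "travel": the shift along the world's x, y, z in cm, a list of three; "rot": the turn, a rotation vector about the world's x, y, z in rad, a list of three; "fingers": the closure, from 0 (fully open) to 1 (shut). A call has 1 to 12 rows; each row is the pose to reach, as a shift and turn from the pose commanded when the call began; what a row does not reach only later rows make up. A row lasts 1/8 s, in which the tool goes at most 62.5 mm and 10.7 degrees, less where a joint would pass 70% of its speed; a pose out of reach is approached as far as the arm can. A call with a gripper value outside its range is refused whole. The fingers move at their own pace and stop on an object; the grip force is fixed at half the most. Time passes only in rows, so rows that repeat a pose let the fingers close. It gives the time, the measured TCP pose, the force and the opening at its end, in the units of the state.
- readout.sense(): the state, without advancing time (a new reading comes with each control period).
- vision.grab_frame(name): name is "side" or "top"; returns the picture (420x560x3 uint8, red, green, blue); there is no depth.
- vision.get_calibration(name): a dict with "K" (3x3 intrinsics, pixels), "dist" ([k1, k2, p1, p2, k3] as OpenCV has them; the pictures are not rectified), "xyz" and "rotation" of the camera in the world. Camera axes: x right, y down, z forward; pixel columns grow to the right and rows downward; lengths in m; the calibration is good to about 2 mm. A picture is of the moment at which its call begins. get_calibration takes no time and is no camera call.
- env.close_job(): hands the job in, once; it reports no verdict.
The state is a dict: "time": time; "joint_pos": joint angles; "joint_vel": joint speeds; "joint_torque": joint torques, N m; "tcp_pos": TCP position; "ee_rot": TCP orientation; "wrist_force": force on the tool from outside, world axes, zero at the start; "torque": the same for the moment, N m; "finger_gap": finger opening in m.
Only numpy, scipy, OpenCV 4.12 (cv2) and the standard library are available. Lean on these libraries where they do the work, as an engineer would, in place of code of your own. Each camera call takes 0.05 s, during which the arm holds its last target.

TASK

The air filter has been changed: swing the filter box's grey cover shut, then push its black sprung stud in only until you feel the firm buffer behind it, turn it clockwise as far as it goes so that it locks, and let go. Do not ram the stud into the buffer or force the turn before it is far enough in, and do not disturb the loose things around the box.

Things in the scene. Friction and masses are not known exactly. Their poses are not given: they have to be found in the camera images.
- housing: White filter box with a grey foot, fixed to the worktop: 132 (x) by 112 (y) mm, 60 mm high to its rim, foot 140 by 120 mm. Origin at the centre of its underside; z up. Its -x side (front) roughly faces the robot; the cover's hinge is along the +x side. A blue filter with white pleats is already inside and need not be touched.
- hinge (a point): Point on the cover's hinge line, at the middle of it: 60 mm behind the housing's centre (+x) and 60 mm above the worktop. The hinge line runs along the housing's y.
- cover_edge (a point): Middle of the free front edge of the grey cover plate (136 long, 114 wide, 5 mm thick), on its outer (upper) face, 127 mm from the hinge line. Axes: x towards the hinge, z out of the outer face. Shut, its inner face lies on the rim. The flat areas beside the stud, up to 57 mm either side of the middle, may be pushed on.
- cover (a joint): Cover hinge, rad: 0 shut, grows as the front edge is lifted up and away from the robot (up to 1.4). It starts open and stays wherever it is left (stiff hinge; about 2 to 4 N at the front edge moves it).
- wing (a point): Centre of the stud's wing grip: black bar 30 long, 10 thick, 22 mm high, white stripe on one end of its top; on the stud's axis, x along the bar, z out of the cover. The stud is captive in the cover, on its middle line, 95 mm from the hinge line. This centre is 35 mm above the cover's outer face when the stud is out.
- skirt (a point): Top of the round black skirt under the bar (36 mm diameter, 3 mm thick), on the stud's axis, 11 mm below the bar's centre; the skirt's underside is 21 mm above the cover when the stud is out. Bar and skirt press and turn as one; fingertips may push on the skirt while gripping the bar.
- stud_press (a joint): Push of the stud into the cover, m: 0 out, at most 0.020. Its spring pushes back with 3 N plus 0.3 N per mm. With the cover shut it can turn only when in far enough: 4 to 16 mm, different on every unit and not visible. 0.5 mm beyond that it meets a stiff buffer (12 N per mm more): right is about 4 to 8 N above the spring's force. Over 14 N between the stud and the box's lock parts is ramming.
- stud_turn (a joint): Turn of the stud, rad: 0 unlocked (bar along the housing's x), grows clockwise from above, end stop at 1.47. Beyond about 1.22 a notch takes its cross pin: let go, the spring lifts the stud 3 to 4 mm into the notch and it is locked, still 1.5 to 14 mm in. Turns easily (under 0.1 N m) once in far enough; before that a slot blocks it, with some 0.2 rad of play.
- marker: Bystander: black marker pen, 140 mm long, 14 mm thick, lying on the worktop beside the box (+y side). Origin at the centre of its underside.
- screw_cap: Bystander: white screw cap, 50 mm diameter, 18 mm high, lying on the -y side of the box. Origin at the centre of its underside.
- tube_bluecap: Bystander: upright plastic tube with blue cap, 33 mm diameter, 104 mm high, standing on the -y side of the box. Origin at the centre of its underside.
- log_book: Bystander: tan notebook 210 by 152 by 13 mm lying at the left of the worktop. Origin at the centre of its underside.
- pen: Bystander: pen, 136 mm long, 10 mm thick, lying near the notebook. Origin at the centre of its underside.

How it is judged:
On the way, in this order (a step that is already met when the one before it is completed fails the run):
1. the cover is shut (value of joint cover below 0.03 rad), for 0.2 s.
2. the stud is pushed in and turned into its locked position with the cover shut (value of joint stud_turn above 1.25 rad and value of joint stud_press above 0.001 m and value of joint cover below 0.03 rad), for 0.2 s.
At the end, for the whole second after the job is handed in: The cover is shut (hinge under 0.03 rad), the stud is turned at least 1.25 rad clockwise and at rest, and its pin has caught so that it stays at least 1 mm pushed in with nobody touching it (all of step 2 and velocity of joint stud_turn between -0.1 and 0.1 rad/s).
It fails at once if the stud is rammed or forced: more than 14 N between the stud and the box's lock parts (contact force between stud_turn and housing above 14 N).
It fails at once if a loose thing near the box is moved by more than 30 mm or the tube is knocked over (distance of any of marker, screw_cap, tube_bluecap, log_book, pen from where it was at the start of the episode above 0.03 m or angle between tube_bluecap's own z axis and vertical above 0.6 rad).
It also fails if it takes over 69 s, if anything falls off the work surface, if the arm or the gripper's body presses on something with over 40 N, if the wrist force passes 120 N, or if a joint passes its speed limit or range.

## Working session

There is one attempt and no reset: what is moved stays moved. The work goes in short steps, Python scripts to look and compute and a tool call to move; the robot and the scene stay as the last step left them, time stands still between calls to the robot, and variables do not carry over. Pictures are saved under pics/ and viewed, and the job is handed in when it is done.

Besides the shell and the picture viewer there is one more tool, called in YAML: its name, and indented under it one key for each argument. carry_out: Moves the arm, as the interface text tells. Its arguments: {"type":"object","properties":{"rows":{"type":"array"}},"required":["rows"]}

```bash
mkdir -p pics; python3 - <<'E'
from bench import readout, vision, env
import cv2
for n in("side","top"):
    im=vision.grab_frame(n); cv2.imwrite(f"pics/{n}0.png",im[:,:,::-1])
    print(vision.get_calibration(n))
print(readout.sense(), env.pinch_z)
E
```

```text
{'K': array([[391.25514586,   0.        , 278.42779611],
       [  0.        , 391.25514586, 208.56921139],
       [  0.        ,   0.        ,   1.        ]]), 'dist': array([-0.07132643,  0.        ,  0.        ,  0.        ,  0.        ]), 'xyz': array([ 0.46390038, -0.63544433,  0.75772948]), 'rotation': array([ 0.91559252, -0.01191983,  0.01157584, -0.40176392])}
{'K': array([[433.58763278,   0.        , 276.7553531 ],
       [  0.        , 433.58763278, 210.64540933],
       [  0.        ,   0.        ,   1.        ]]), 'dist': array([0.03566463, 0.        , 0.        , 0.        , 0.        ]), 'xyz': array([0.30068299, 0.11802755, 1.08608851]), 'rotation': array([-0.65480699,  0.74893784, -0.07485821,  0.06867438])}
{'time': 0.1, 'joint_pos': array([ 1.15608985,  0.46939727, -0.04859953,  1.53354222,  0.02409126,
        1.14100681, -0.08230437]), 'joint_vel': array([ 0.00069453, -0.0009286 , -0.00025208, -0.00369688, -0.001423  ,
       -0.0002512 ,  0.00053002]), 'joint_torque': array([ 5.83943784e-04, -5.09169281e+01, -8.11413699e-02, -2.36829615e+01,
       -6.14465447e-02,  3.44522868e-02,  3.54945803e-05]), 'tcp_pos': array([ 0.25382629, -0.62488861,  0.22159344]), 'ee_rot': array([-0.58625083,  0.39539251, -0.39433559,  0.58691922]), 'wrist_force': array([-0.22759616,  1.03417798, -0.28137974]), 'torque': array([-0.01225561, -0.02502581,  0.03731376]), 'finger_gap': 0.08754231330617974} 0.0187
```

View pics/side0.png

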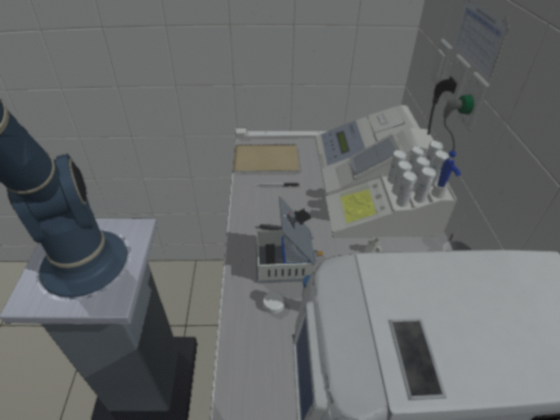

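View pics/top0.png

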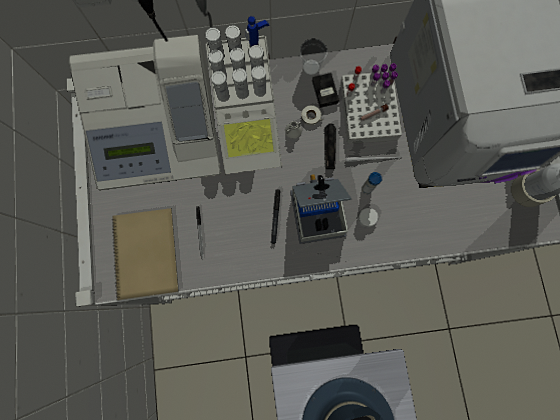

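```bash
cat > h.py <<'E'
import numpy as np, cv2
from scipy.spatial.transform import Rotation as R
from scipy.optimize import least_squares
from bench import readout, vision, env
cal={n:vision.get_calibration(n) for n in("side","top")}
def proj(n,P):
    c=cal[n]; Rm=R.from_quat(c["rotation"]).as_matrix().T
    t=-Rm@c["xyz"]
    return cv2.projectPoints(np.atleast_2d(np.array(P,float)),cv2.Rodrigues(Rm)[0],t,c["K"],c["dist"])[0][:,0]
def ray(n,uv):
    c=cal[n]; p=cv2.undistortPoints(np.array([[uv]],float),c["K"],c["dist"])[0,0]
    return c["xyz"],R.from_quat(c["rotation"]).apply([p[0],p[1],1])
def onz(n,uv,z):
    o,d=ray(n,uv); return o+d*(z-o[2])/d[2]
def tri(a,b):
    f=lambda P:np.r_[proj("side",P)[0]-a,proj("top",P)[0]-b]
    s=least_squares(f,[.55,0,.05]); return s.x,s.fun
def shot(tag,boxes):
    for n,(x,y,w,h,k) in boxes.items():
        im=vision.grab_frame(n); cv2.imwrite(f"pics/{n}_{tag}_raw.png",im[:,:,::-1])
        cv2.imwrite(f"pics/{n}_{tag}.png",cv2.resize(im[y:y+h,x:x+w,::-1],None,fx=k,fy=k,interpolation=cv2.INTER_CUBIC))
E
python3 - <<'E'
import cv2
for n,(x,y,w,h,k) in {"side":(220,170,130,95+50,5-1),"top":(255,155,140,100,5)}.items():
    im=cv2.imread(f"pics/{n}0.png"); cv2.imwrite(f"pics/{n}0c.png",cv2.resize(im[y:y+h,x:x+w],None,fx=k,fy=k,interpolation=cv2.INTER_CUBIC))
from h import *
print(proj("side",[0.254,-.625,.22]),proj("top",[[0,0,0],[.6,0,0]]))
E
```

```text
[[ 71.42438196 582.96804228]] [[347.35180809 426.40814789]
 [308.48862224 177.32509095]]
```

View pics/side0c.png

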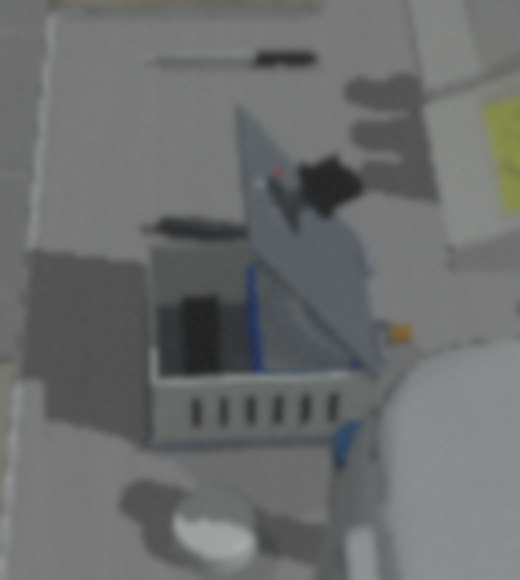

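View pics/top0c.png

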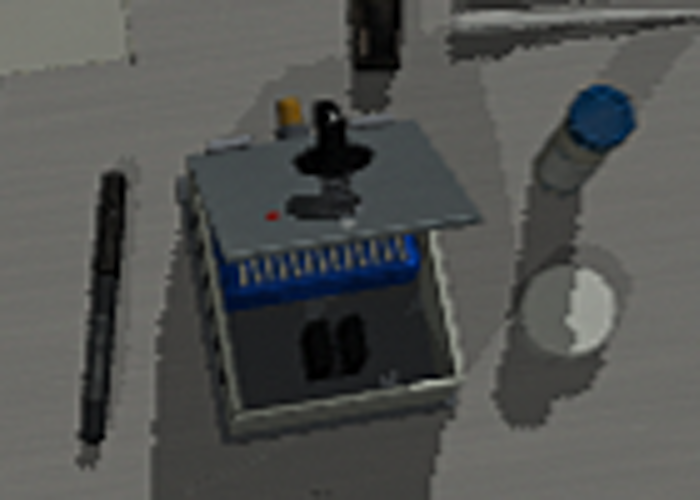

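```bash
cat > fit.py <<'E'
from h import *
T=lambda u,v:(255+u/5,155+v/5)
S=lambda u,v:(220+u/4,170+v/4)
def H(p,pts): # housing->world
    return R.from_euler('z',p[2]).apply(np.atleast_2d(pts))+[p[0],p[1],0]
def C(q,pts): # cover coords (d from hinge toward front, lateral y, height above inner face)->housing
    pts=np.atleast_2d(pts); d,y,z=pts.T
    return np.c_[.06-d*np.cos(q)+z*np.sin(q), y, .06+d*np.sin(q)+z*np.cos(q)]
if __name__=="__main__":
    obs=[("top","h",(-.066,.056,.06),T(230,412)),("top","h",(-.066,-.056,.06),T(460,378)),
     ("side","h",(-.066,-.056,.06),S(154,380)),("side","h",(-.066,.056,.06),S(149,248)),
     ("side","h",(-.07,-.06,0),S(148,446)),
     ("top","c",(.127,.057,.0),T(230,257)),("top","c",(.127,-.057,.0),T(483,220)),
     ("top","c",(-.009,.057,.005),T(188,157)),("top","c",(-.009,-.057,.005),T(410,120)),
     ("side","c",(.127,.057,.0025),S(238,105)),("side","c",(.127,-.057,0.0025),S(250,258)),
     ("side","c",(-.009,-.057,.005),S(376,372))]
    def f(p):
        return np.concatenate([proj(n,H(p,x if k=="h" else C(p[3],x)))[0]-o for n,k,x,o in obs])
    s=least_squares(f,[.6,0,0,1.],loss="soft_l1")
    print(s.x); print(np.round(f(s.x).reshape(-1,2),1))
    p=s.x
    w=H(p,C(p[3],[.095,0,.04])); print("wing",w,proj("top",w),proj("side",w))
    print("tri wing",tri(S(340,185),T(328,118)))
    print("shut wing",H(p,C(0,[.095,0,.04])))
    for nm,n,uv,z in[("cap","top",T(570,310),.018),("tube","top",T(602,118),.104),("mk1","top",T(115,172),.007),("mk2","top",T(90,440),.007)]: print(nm,onz(n,uv,z))
E
python3 fit.py
```

```text
[ 0.50537157 -0.0093553   0.02124179  0.96709152]
[[ 0.4  0.2]
 [ 0.7 -0.2]
 [-1.6  0.1]
 [-0.9 -2.1]
 [-1.1  1.1]
 [-1.7  0.2]
 [-0.6 -0.3]
 [-0.8 -2.4]
 [ 0.5 -2. ]
 [-0.2  0.6]
 [-0.2 -2.1]
 [ 1.8  1.7]]
wing [[ 0.54436115 -0.00852697  0.16091547]] [[320.90667107 180.67885508]] [[302.7598346  214.82867302]]
tri wing (array([ 0.54983295, -0.00912442,  0.1571425 ]), array([ 0.14212475, -0.03850629,  0.03400558,  0.14293112]))
shut wing [[ 0.47037947 -0.01009871  0.1       ]]
cap [ 0.47278328 -0.13264655  0.018     ]
tube [ 0.54711535 -0.14326989  0.104     ]
mk1 [0.576802   0.08300311 0.007     ]
mk2 [0.44137055 0.11388524 0.007     ]
```

```bash
python3 - <<'E'
from h import *
s=readout.sense(); print(R.from_quat(s["ee_rot"]).as_matrix().round(3), R.from_quat(s["ee_rot"]).as_euler('ZYX'))
for uv in [(418,187),(560,180),(535,208),(400,160)]: print(uv,onz("top",uv,0),onz("top",uv,.3))
for uv in [(298,345),(325,255),(312,410)]: print(uv,onz("side",uv,0),onz("side",uv,.3))
E
```

```text
[[ 0.376 -0.001  0.926]
 [-0.926  0.002  0.376]
 [-0.002 -1.    -0.   ]] [-1.18496551  0.0017678  -1.57084688]
(418, 187) [ 0.5363408  -0.27493123  0.        ] [ 0.47124726 -0.16638793  0.3       ]
(560, 180) [ 0.50577564 -0.632547    0.        ] [ 0.44912483 -0.42522286  0.3       ]
(535, 208) [ 0.44293731 -0.55299196  0.        ] [ 0.40364374 -0.36764256  0.3       ]
(400, 160) [ 0.61407461 -0.24306871  0.        ] [ 0.52750939 -0.14332649  0.3       ]
(298, 345) [ 0.52613593 -0.23386644  0.        ] [ 0.50149565 -0.39285902  0.3       ]
(325, 255) [0.61136222 0.01125331 0.        ] [ 0.55297917 -0.244787    0.3       ]
(312, 410) [ 0.54356831 -0.36660108  0.        ] [ 0.51202621 -0.47304141  0.3       ]
```

carry_out:
  rows:
    - {"travel": [0.6,5,2],"rot": [0,0,0.1],"fingers": 1}
    - {"travel": [1.1,10.5,4],"rot": [0,0,0.2],"fingers": 1}
    - {"travel": [2.1,16,6],"rot": [0,0,0.3],"fingers": 1}
    - {"travel": [3.6,21.5,7],"rot": [0,0,0.4],"fingers": 1}
    - {"travel": [5.6,26.5,7],"rot": [0,0,0.5],"fingers": 1}
    - {"travel": [8.1,31.5,7],"rot": [0,0,0.6],"fingers": 1}
    - {"travel": [10.6,36.5,7],"rot": [0,0,0.7],"fingers": 1}
    - {"travel": [13.1,41.5,7],"rot": [0,0,0.8],"fingers": 1}
    - {"travel": [15.6,46.5,7],"rot": [0,0,0.9],"fingers": 1}
    - {"travel": [17.6,51.5,7],"rot": [0,0,1.0],"fingers": 1}
    - {"travel": [19.6,56.5,7],"rot": [0,0,1.1],"fingers": 1}
    - {"travel": [21.6,61.5,7],"rot": [0,0,1.2],"fingers": 1}

```text
time: 1.6
tcp_pos: [0.4702, -0.0089, 0.2924]
ee_rot: [0.707, 0.006, -0.006, -0.707]
wrist_force: [0.2, -0.6, -0.5]
finger_gap: 0.0003
```

carry_out:
  rows:
    - {"travel": [3,2.4,-1],"rot": [0,0,0],"fingers": 1}
    - {"travel": [5,3.9,-5],"rot": [0,0,0],"fingers": 1}
    - {"travel": [5,3.9,-9],"rot": [0,0,0],"fingers": 1}
    - {"travel": [5,3.9,-11.5],"rot": [0,0,0],"fingers": 1}
    - {"travel": [5,3.9,-12],"rot": [0,0,0],"fingers": 1}

```text
time: 2.22
tcp_pos: [0.5186, 0.0284, 0.1707]
ee_rot: [-0.707, -0.004, 0.007, 0.707]
wrist_force: [0.3, 0.3, -0.2]
finger_gap: 0.0003
```

```bash
python3 - <<'E'
from h import *
shot("a",{"side":(220,170,130,145,4),"top":(255,135,140,120,5)})
print(readout.sense()["wrist_force"],readout.sense()["tcp_pos"])
E
```

```text
[-0.06540365 -0.0201316  -0.10920788] [0.51997938 0.02859265 0.17251794]
```

View pics/side_a.png

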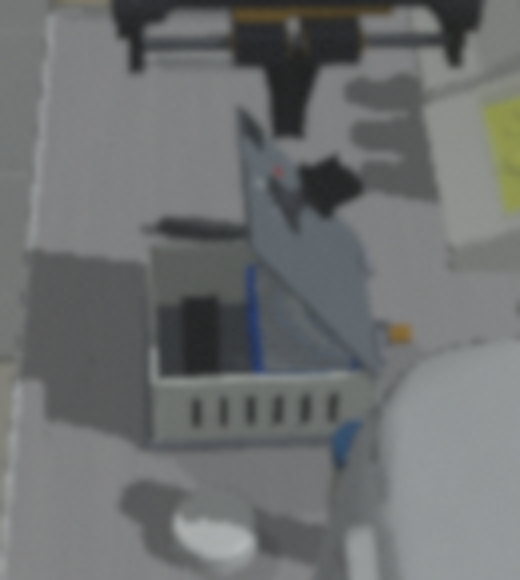

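View pics/top_a.png

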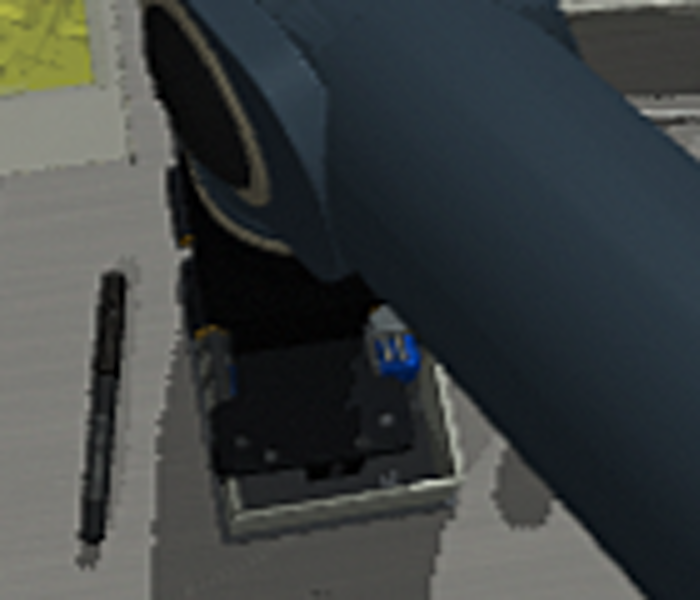

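carry_out:
  rows:
    - {"travel": [-0.3,0,-0.7],"rot": [0,0,0],"fingers": 1}
    - {"travel": [-0.3,0,-1.3],"rot": [0,0,0],"fingers": 1}
    - {"travel": [-1.1,0,-1.9],"rot": [0,0,0],"fingers": 1}
    - {"travel": [-1.9,0,-2.5],"rot": [0,0,0],"fingers": 1}
    - {"travel": [-2.7,0,-3.3],"rot": [0,0,0],"fingers": 1}
    - {"travel": [-3.5,0,-4.2],"rot": [0,0,0],"fingers": 1}
    - {"travel": [-4.1,0,-5.2],"rot": [0,0,0],"fingers": 1}
    - {"travel": [-4.7,0,-6.2],"rot": [0,0,0],"fingers": 1}
    - {"travel": [-5.1,0,-7.3],"rot": [0,0,0],"fingers": 1}
    - {"travel": [-5.5,0,-8.5],"rot": [0,0,0],"fingers": 1}
    - {"travel": [-5.7,0,-9.4],"rot": [0,0,0],"fingers": 1}
    - {"travel": [-5.7,0,-9.9],"rot": [0,0,0],"fingers": 1}

```text
time: 3.82
tcp_pos: [0.4625, 0.0287, 0.0728]
ee_rot: [-0.707, -0.005, 0.006, 0.707]
wrist_force: [-0.3, 0.5, 1.6]
finger_gap: 0.0005
```

carry_out:
  rows:
    - {"travel": [0,0,-0.2],"rot": [0,0,0],"fingers": 1}
    - {"travel": [0,0,-0.5],"rot": [0,0,0],"fingers": 1}
    - {"travel": [0,0,-0.7],"rot": [0,0,0],"fingers": 1}

```text
time: 4.2
tcp_pos: [0.4631, 0.0287, 0.0665]
ee_rot: [-0.707, -0.005, 0.005, 0.707]
wrist_force: [-1.1, 0.0, 1.9]
finger_gap: 0.0008
```

carry_out:
  rows:
    - {"travel": [0,0,-0.1],"rot": [0,0,0],"fingers": 1}
    - {"travel": [0,0,-0.2],"rot": [0,0,0],"fingers": 1}
    - {"travel": [0,0,-0.2],"rot": [0,0,0],"fingers": 1}

```text
time: 4.58
tcp_pos: [0.4631, 0.0287, 0.0653]
ee_rot: [0.707, 0.005, -0.005, -0.707]
wrist_force: [-3.6, 0.6, 7.8]
finger_gap: 0.0003
```

carry_out:
  rows:
    - {"travel": [0,0,-0.1],"rot": [0,0,0],"fingers": 1}
    - {"travel": [0,0,-0.1],"rot": [0,0,0],"fingers": 1}
    - {"travel": [0,0,-0.1],"rot": [0,0,0],"fingers": 1}

```text
time: 4.95
tcp_pos: [0.4631, 0.0287, 0.0651]
ee_rot: [0.708, 0.005, -0.005, -0.707]
wrist_force: [-5.9, -0.3, 16.7]
finger_gap: 0.0004
```

carry_out:
  rows:
    - {"travel": [0,0,4],"rot": [0,0,0],"fingers": 1}
    - {"travel": [0,0,10],"rot": [0,0,0],"fingers": 1}
    - {"travel": [0,4,14],"rot": [0,0,0],"fingers": 1}
    - {"travel": [-1,10,16],"rot": [0,0,0],"fingers": 0.5}
    - {"travel": [-2,16,16],"rot": [0,0,0],"fingers": 0}
    - {"travel": [-3,22,16],"rot": [0,0,0],"fingers": 0}
    - {"travel": [-4,28,16],"rot": [0,0,0],"fingers": 0}
    - {"travel": [-5,33,16],"rot": [0,0,0],"fingers": 0}

```text
time: 5.95
tcp_pos: [0.4127, 0.3609, 0.2237]
ee_rot: [-0.707, -0.006, 0.005, 0.707]
wrist_force: [0.8, -1.0, 0.1]
finger_gap: 0.0425
```

```bash
python3 - <<'E'
from h import *
shot("b",{"side":(220,170,130,145,4),"top":(255,155,140,100,5)})
s=readout.sense();print(s["wrist_force"],s["tcp_pos"],s["joint_pos"])
E
```

```text
[ 0.07258926 -0.21870677  0.1848156 ] [0.4098721  0.36513598 0.22414797] [-0.1477157   0.37338581 -0.83213775  1.80062124  0.30323678  1.09818113
 -1.05994122]
```

View pics/side_b.png

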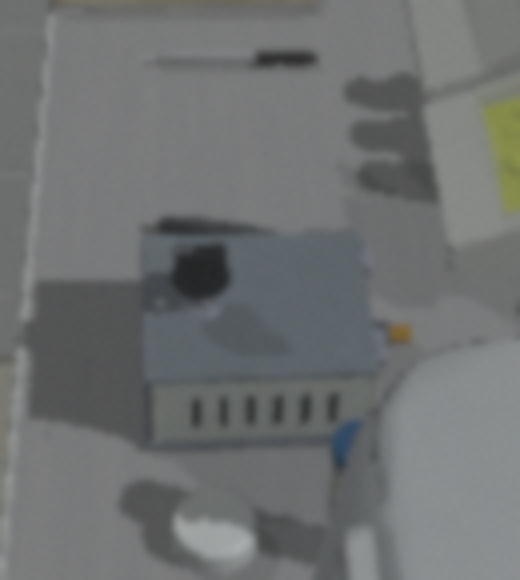

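View pics/top_b.png

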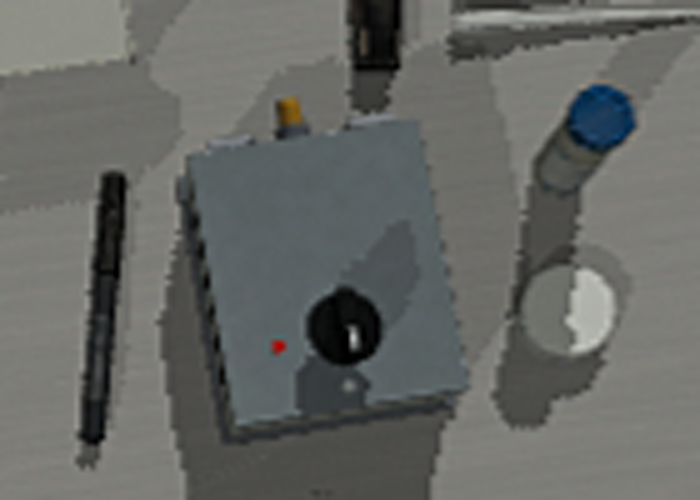

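```bash
python3 - <<'E'
from fit import *
obs=[("top",(-.009,.057,.005),T(187,157)),("top",(-.009,-.057,.005),T(418,120)),("top",(.127,-.057,.005),T(470,385)),("top",(.127,.057,.005),T(238,425)),
("side",(.127,.057,.005),S(142,228)),("side",(-.009,.057,.005),S(362,230)),("side",(-.009,-.057,.005),S(377,376)),("side",(.127,-.057,.005),S(147,380))]
for sel in ("top","side",""):
    o2=[o for o in obs if o[0].startswith(sel)]
    f=lambda p:np.concatenate([proj(n,H(p,C(0,x)))[0]-o for n,x,o in o2])
    s=least_squares(f,[.5,0,0]); p=s.x
    print(sel,p.round(4),np.round(f(p),1)); print(" wing",H(p,C(0,[.095,0,.04])))
print("skirt top z=.089:",onz("top",T(345,326),.088), onz("side",S(202,272),.095))
# outline overlay of bar & skirt projection
for P in [(.4705,-.010),(.474,-.011)]:
  a=np.linspace(0,6.28,9)[:-1]
  print((proj("top",np.c_[P[0]+.018*np.cos(a),P[1]+.018*np.sin(a),0*a+.089])-[255,155]).round(1)*5)
  print((proj("side",np.c_[P[0]+.018*np.cos(a),P[1]+.018*np.sin(a),0*a+.089])-[220,170]).round(1)*4)
im=cv2.imread("pics/top_b_raw.png")[205:240,305:345]; cv2.imwrite("pics/top_b2.png",cv2.resize(im,None,fx=16,fy=16,interpolation=cv2.INTER_CUBIC))
E
```

```text
top [ 0.4991 -0.0102  0.0333] [-0.1 -0.6 -0.2 -0.8  0.6  0.7 -0.3  0.6]
 wing [[ 0.46411853 -0.01131642  0.1       ]]
side [ 0.5043 -0.0113  0.    ] [ 0.4  1.4  0.1  0.1  0.9 -0.7 -1.4 -0.7]
 wing [[ 0.46932981 -0.01133866  0.1       ]]
 [ 0.5018 -0.0107  0.0189] [ 0.3 -2.1  0.3 -1.6  0.3 -0.1 -0.7 -0.8 -1.1  1.6 -1.4 -0.4  0.2 -1.4
 -2.  -0.5]
 wing [[ 0.46680137 -0.01134512  0.1       ]]
skirt top z=.089: [ 0.46802402 -0.01099552  0.088     ] [ 0.47256103 -0.01560213  0.095     ]
[[336.5 283.5]
 [311.  298. ]
 [304.  326. ]
 [319.5 351. ]
 [348.  358.5]
 [373.5 344. ]
 [380.5 316. ]
 [365.  290.5]]
[[229.2 271.6]
 [219.6 256. ]
 [198.  250. ]
 [176.4 256.4]
 [167.6 272.4]
 [176.4 288.4]
 [198.8 294.8]
 [220.8 288. ]]
[[337.5 276. ]
 [312.  290.5]
 [305.  318. ]
 [320.5 343.5]
 [349.  351. ]
 [374.5 336. ]
 [381.5 308. ]
 [366.  283. ]]
[[235.2 272.8]
 [225.6 257.2]
 [204.  250.8]
 [182.4 257.6]
 [173.6 273.6]
 [182.8 289.6]
 [204.8 296. ]
 [226.8 289.2]]
```

View pics/top_b2.png

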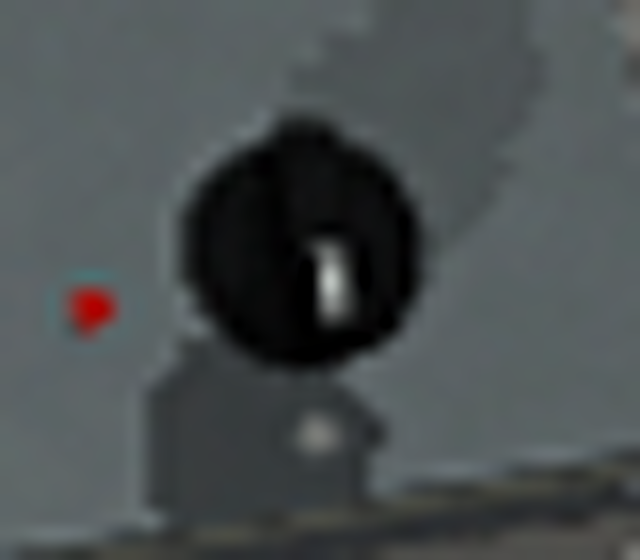

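carry_out:
  rows:
    - {"travel": [0.8,-5.5,0],"rot": [0,0,0],"fingers": 0}
    - {"travel": [1.7,-11,0],"rot": [0,0,0],"fingers": 0}
    - {"travel": [2.6,-16.5,0],"rot": [0,0,0],"fingers": 0}
    - {"travel": [3.5,-22,0],"rot": [0,0,0],"fingers": 0}
    - {"travel": [4.4,-27.5,0],"rot": [0,0,0],"fingers": 0}
    - {"travel": [5.2,-33,0],"rot": [0,0,0],"fingers": 0}
    - {"travel": [5.8,-37,0],"rot": [0,0,0],"fingers": 0}
    - {"travel": [5.9,-37.6,-3],"rot": [0,0,0],"fingers": 0}
    - {"travel": [5.9,-37.6,-7],"rot": [0,0,0],"fingers": 0}
    - {"travel": [5.9,-37.6,-10],"rot": [0,0,0],"fingers": 0}
    - {"travel": [5.9,-37.6,-10],"rot": [0,0,0],"fingers": 0}

```text
time: 7.42
tcp_pos: [0.4702, -0.0181, 0.1219]
ee_rot: [-0.707, -0.004, 0.007, 0.707]
wrist_force: [0.8, 0.6, 0.1]
finger_gap: 0.087
```

```bash
python3 - <<'E'
from h import *
shot("c",{"side":(220,170,130,145,4)})
s=readout.sense();print(s["wrist_force"],s["tcp_pos"],s["joint_pos"],R.from_quat(s["ee_rot"]).as_euler('ZYX'))
E
```

```text
[0.56654015 0.51834656 0.451944  ] [ 0.47164001 -0.01777153  0.12337554] [ 0.50400227  0.33672395 -0.66184235  2.07539257  0.28138155  0.81805786
 -0.31067032] [ 1.47077009e-02  1.26151381e-03 -1.57053775e+00]
```

View pics/side_c.png

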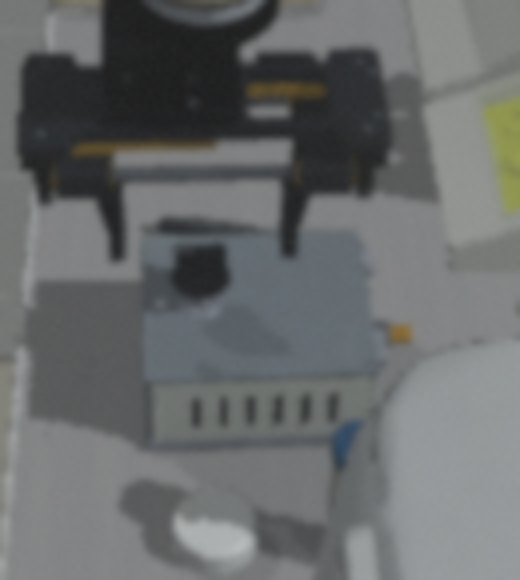

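carry_out:
  rows:
    - {"travel": [-0.2,0.7,-1],"rot": [0,0,0],"fingers": 0}
    - {"travel": [-0.2,0.7,-2.9],"rot": [0,0,0],"fingers": 0}
    - {"travel": [-0.2,0.7,-2.9],"rot": [0,0,0],"fingers": 0.4}
    - {"travel": [-0.2,0.7,-2.9],"rot": [0,0,0],"fingers": 0.55}
    - {"travel": [-0.2,0.7,-2.9],"rot": [0,0,0],"fingers": 0.6}
    - {"travel": [-0.2,0.7,-2.9],"rot": [0,0,0],"fingers": 0.6}

```text
time: 8.22
tcp_pos: [0.4704, -0.0104, 0.0951]
ee_rot: [0.707, 0.006, -0.005, -0.707]
wrist_force: [0.1, 0.4, -0.2]
finger_gap: 0.0547
```

carry_out:
  rows:
    - {"travel": [0,0,0],"rot": [0,0,0],"fingers": 0.63}
    - {"travel": [0,0,0],"rot": [0,0,0],"fingers": 0.66}
    - {"travel": [0,0,0],"rot": [0,0,0],"fingers": 0.68}
    - {"travel": [0,0,0],"rot": [0,0,0],"fingers": 0.68}

```text
time: 8.72
tcp_pos: [0.4691, -0.0105, 0.0944]
ee_rot: [0.707, 0.005, -0.006, -0.707]
wrist_force: [-2.9, 0.8, 2.7]
finger_gap: 0.0295
```

carry_out:
  rows:
    - {"travel": [0,0,0],"rot": [0,0,0],"fingers": 0.68}
    - {"travel": [-0.1,0,0],"rot": [0,0,0],"fingers": 0.68}
    - {"travel": [-0.1,0,0],"rot": [0,0,0],"fingers": 0.68}
    - {"travel": [-0.1,0,0],"rot": [0,0,0],"fingers": 0.68}

```text
time: 9.22
tcp_pos: [0.469, -0.0104, 0.0944]
ee_rot: [-0.707, -0.005, 0.005, 0.707]
wrist_force: [-2.2, 0.3, 1.0]
finger_gap: 0.0295
```

```bash
python3 - <<'E'
from h import *
s=readout.sense();print(s["wrist_force"],s["torque"],s["tcp_pos"],s["joint_pos"],s["finger_gap"],R.from_quat(s["ee_rot"]).as_euler('ZYX'))
E
```

```text
[-2.19748154  0.30652239  0.95295993] [-0.07532943  0.38921679  0.04328348] [ 0.46899541 -0.01043321  0.09444973] [ 0.4648729   0.37717916 -0.64102931  2.10754844  0.32751567  0.7538478
 -0.36939397] 0.02953625315799461 [ 1.50378789e-02  5.17623048e-05 -1.57073156e+00]
```

carry_out:
  rows:
    - {"travel": [0,0,0],"rot": [0,0,0],"fingers": 0.4}
    - {"travel": [0,0,1],"rot": [0,0,0],"fingers": 0.4}
    - {"travel": [0,0,4],"rot": [0,0,0.17],"fingers": 0.4}
    - {"travel": [0,0,4],"rot": [0,0,0.34],"fingers": 0.4}
    - {"travel": [0,0,4],"rot": [0,0,0.52],"fingers": 0.4}
    - {"travel": [0,0,4],"rot": [0,0,0.7],"fingers": 0.4}
    - {"travel": [0,0,4],"rot": [0,0,0.88],"fingers": 0.4}
    - {"travel": [0,0,4],"rot": [0,0,1.06],"fingers": 0.4}
    - {"travel": [0,0,4],"rot": [0,0,1.24],"fingers": 0.4}
    - {"travel": [0,0,4],"rot": [0,0,1.42],"fingers": 0.4}
    - {"travel": [0,0,4],"rot": [0,0,1.57],"fingers": 0.4}
    - {"travel": [0,0,4],"rot": [0,0,1.57],"fingers": 0.4}

```text
time: 10.72
tcp_pos: [0.4698, -0.0104, 0.1352]
ee_rot: [0.497, 0.504, -0.502, -0.497]
wrist_force: [1.1, 0.0, 0.2]
finger_gap: 0.052
```

```bash
cat > s.py <<'E'
from h import *
np.set_printoptions(precision=4,suppress=True)
s=readout.sense();print(s["wrist_force"],s["torque"],s["tcp_pos"],s["joint_pos"],s["finger_gap"],R.from_quat(s["ee_rot"]).as_euler('ZYX'))
E
python3 s.py
```

```text
[1.0567 0.0301 0.2013] [ 0.0789 -0.1644 -0.0042] [ 0.4698 -0.0104  0.1352] [ 0.7779  0.4313 -1.0418  2.0582  0.4739  0.9108  1.0576] 0.05201869574421935 [ 1.5828 -0.0007 -1.5722]
```

carry_out:
  rows:
    - {"travel": [-0.1,0,-2],"rot": [0,0,0],"fingers": 0.4}
    - {"travel": [-0.1,0,-4],"rot": [0,0,0],"fingers": 0.4}
    - {"travel": [-0.1,0,-4.2],"rot": [0,0,0],"fingers": 0.6}
    - {"travel": [-0.1,0,-4.2],"rot": [0,0,0],"fingers": 0.8}
    - {"travel": [-0.1,0,-4.2],"rot": [0,0,0],"fingers": 0.95}
    - {"travel": [-0.1,0,-4.2],"rot": [0,0,0],"fingers": 0.95}
    - {"travel": [-0.1,0,-4.2],"rot": [0,0,0],"fingers": 0.95}

```text
time: 11.6
tcp_pos: [0.4683, -0.0102, 0.0929]
ee_rot: [0.497, 0.504, -0.503, -0.496]
wrist_force: [0.2, 4.6, 1.1]
finger_gap: 0.0104
```

```bash
python3 s.py
```

```text
[0.1667 4.5899 1.139 ] [ 1.2829 -0.0173  0.0438] [ 0.4683 -0.0102  0.0929] [ 0.7162  0.4887 -0.979   2.0992  0.5537  0.834   0.9873] 0.010437134849098157 [ 1.5847 -0.0003 -1.5716]
```

carry_out:
  rows:
    - {"travel": [0.05,0.05,0],"rot": [0,0,0],"fingers": 0.95}
    - {"travel": [0.05,0.05,0],"rot": [0,0,0],"fingers": 0.95}
    - {"travel": [0.05,0.05,0],"rot": [0,0,0],"fingers": 0.95}

```text
time: 11.98
tcp_pos: [0.4684, -0.0097, 0.0926]
ee_rot: [-0.496, -0.504, 0.504, 0.497]
wrist_force: [-2.4, 1.6, 2.9]
finger_gap: 0.0096
```

```bash
python3 s.py
```

```text
[-2.358   1.5805  2.8712] [0.3721 0.2258 0.0406] [ 0.4684 -0.0097  0.0926] [ 0.7142  0.4898 -0.9786  2.0986  0.5541  0.835   0.9863] 0.009575978685928676 [ 1.5852 -0.0002 -1.5704]
```

carry_out:
  rows:
    - {"travel": [0,0,-0.1],"rot": [0,0,0],"fingers": 0.95}
    - {"travel": [0,0,-0.2],"rot": [0,0,0],"fingers": 0.95}
    - {"travel": [0,0,-0.3],"rot": [0,0,0],"fingers": 0.95}
    - {"travel": [0,0,-0.3],"rot": [0,0,0],"fingers": 0.95}

```text
time: 12.48
tcp_pos: [0.4684, -0.0097, 0.0895]
ee_rot: [-0.496, -0.504, 0.504, 0.497]
wrist_force: [-1.8, 1.2, 3.0]
finger_gap: 0.0097
```

```bash
python3 s.py
```

```text
[-1.8175  1.2446  3.0174] [ 0.5489  0.3826 -0.0295] [ 0.4684 -0.0097  0.0895] [ 0.7096  0.4943 -0.9735  2.101   0.5602  0.8294  0.981 ] 0.009683471096600232 [ 1.5852 -0.0003 -1.5704]
```

carry_out:
  rows:
    - {"travel": [0,0,-0.05],"rot": [0,0,0],"fingers": 0.95}
    - {"travel": [0,0,-0.1],"rot": [0,0,0],"fingers": 0.95}
    - {"travel": [0,0,-0.1],"rot": [0,0,0],"fingers": 0.95}

```text
time: 12.85
tcp_pos: [0.4684, -0.0097, 0.0885]
ee_rot: [0.496, 0.504, -0.504, -0.497]
wrist_force: [-3.1, 2.5, 4.2]
finger_gap: 0.01
```

carry_out:
  rows:
    - {"travel": [0,0,-0.05],"rot": [0,0,0],"fingers": 0.95}
    - {"travel": [0,0,-0.05],"rot": [0,0,0],"fingers": 0.95}

```text
time: 13.1
tcp_pos: [0.4684, -0.0098, 0.088]
ee_rot: [-0.496, -0.504, 0.504, 0.497]
wrist_force: [-4.0, 2.4, 4.1]
finger_gap: 0.0093
```

carry_out:
  rows:
    - {"travel": [0,0,-0.05],"rot": [0,0,0],"fingers": 0.95}
    - {"travel": [0,0,-0.05],"rot": [0,0,0],"fingers": 0.95}

```text
time: 13.35
tcp_pos: [0.4684, -0.0098, 0.0875]
ee_rot: [-0.496, -0.504, 0.504, 0.497]
wrist_force: [-2.8, 3.7, 4.1]
finger_gap: 0.0097
```

carry_out:
  rows:
    - {"travel": [-0.03,0.03,-0.05],"rot": [0,0,0],"fingers": 0.95}
    - {"travel": [-0.03,0.03,-0.1],"rot": [0,0,0],"fingers": 0.95}
    - {"travel": [-0.03,0.03,-0.1],"rot": [0,0,0],"fingers": 0.95}

```text
time: 13.72
tcp_pos: [0.4684, -0.0097, 0.0866]
ee_rot: [0.497, 0.504, -0.503, -0.496]
wrist_force: [-2.7, 1.2, 4.8]
finger_gap: 0.0098
```

carry_out:
  rows:
    - {"travel": [0,0,-0.05],"rot": [0,0,0],"fingers": 0.95}
    - {"travel": [0,0,-0.1],"rot": [0,0,0],"fingers": 0.95}
    - {"travel": [0,0,-0.1],"rot": [0,0,0],"fingers": 0.95}

```text
time: 14.1
tcp_pos: [0.4685, -0.0097, 0.0861]
ee_rot: [-0.497, -0.503, 0.504, 0.496]
wrist_force: [-4.0, 1.0, 9.3]
finger_gap: 0.0099
```

carry_out:
  rows:
    - {"travel": [0,0,-0.01],"rot": [0,0,0],"fingers": 0.95}
    - {"travel": [0,0,-0.02],"rot": [0,0,0],"fingers": 0.95}

```text
time: 14.35
tcp_pos: [0.4685, -0.0097, 0.0859]
ee_rot: [-0.497, -0.503, 0.504, 0.496]
wrist_force: [-4.0, 1.9, 10.1]
finger_gap: 0.0096
```

```bash
python3 s.py
```

```text
[-3.955   1.8949 10.0855] [0.39  0.913 0.024] [ 0.4685 -0.0097  0.0859] [ 0.7033  0.4989 -0.9673  2.1042  0.5685  0.8229  0.973 ] 0.009591891594811693 [ 1.5849  0.0008 -1.571 ]
```

carry_out:
  rows:
    - {"travel": [0,0,0],"rot": [0,0,-0.08],"fingers": 0.95}
    - {"travel": [0,0,0],"rot": [0,0,-0.16],"fingers": 0.95}
    - {"travel": [0,0,0],"rot": [0,0,-0.24],"fingers": 0.95}
    - {"travel": [0,0,0],"rot": [0,0,-0.3],"fingers": 0.95}
    - {"travel": [0,0,0],"rot": [0,0,-0.3],"fingers": 0.95}

```text
time: 14.98
tcp_pos: [0.4685, -0.0095, 0.086]
ee_rot: [0.566, 0.424, -0.424, -0.566]
wrist_force: [-3.1, 1.2, 10.5]
finger_gap: 0.0098
```

```bash
python3 s.py
```

```text
[-3.0993  1.1746 10.5307] [ 0.4735  0.89   -0.0008] [ 0.4685 -0.0095  0.086 ] [ 0.6514  0.4679 -0.8933  2.1065  0.5147  0.7973  0.7227] 0.009762325716944582 [ 1.2847  0.0006 -1.5714]
```

carry_out:
  rows:
    - {"travel": [0,0,0],"rot": [0,0,-0.1],"fingers": 0.95}
    - {"travel": [0,0,0],"rot": [0,0,-0.2],"fingers": 0.95}
    - {"travel": [0,0,0],"rot": [0,0,-0.3],"fingers": 0.95}
    - {"travel": [0,0,0],"rot": [0,0,-0.4],"fingers": 0.95}
    - {"travel": [0,0,0],"rot": [0,0,-0.4],"fingers": 0.95}

```text
time: 15.6
tcp_pos: [0.4686, -0.0093, 0.0861]
ee_rot: [0.639, 0.303, -0.303, -0.639]
wrist_force: [-4.4, 2.8, 8.6]
finger_gap: 0.0096
```

```bash
python3 s.py
```

```text
[-4.3875  2.7618  8.6287] [ 0.6121  0.8055 -0.0173] [ 0.4686 -0.0093  0.0861] [ 0.5789  0.4333 -0.7947  2.1097  0.4464  0.7692  0.3863] 0.009601786708831607 [ 0.8847  0.     -1.5717]
```

carry_out:
  rows:
    - {"travel": [0,0,-0.02],"rot": [0,0,-0.1],"fingers": 0.95}
    - {"travel": [0,0,-0.02],"rot": [0,0,-0.2],"fingers": 0.95}
    - {"travel": [0,0,-0.02],"rot": [0,0,-0.3],"fingers": 0.95}
    - {"travel": [0,0,-0.02],"rot": [0,0,-0.4],"fingers": 0.95}
    - {"travel": [0,0,-0.02],"rot": [0,0,-0.4],"fingers": 0.95}

```text
time: 16.23
tcp_pos: [0.4688, -0.0092, 0.086]
ee_rot: [0.687, 0.17, -0.169, -0.686]
wrist_force: [-3.7, 2.3, 11.4]
finger_gap: 0.0098
```

```bash
python3 s.py
```

```text
[-3.7446  2.2976 11.3921] [ 0.6461  0.7552 -0.0021] [ 0.4688 -0.0092  0.086 ] [ 0.5039  0.4054 -0.697   2.1132  0.3827  0.7467  0.0459] 0.009819343161144448 [ 0.4848 -0.0008 -1.5717]
```

carry_out:
  rows:
    - {"travel": [0,0,0.02],"rot": [0,0,-0.1],"fingers": 0.95}
    - {"travel": [0,0,0.02],"rot": [0,0,-0.2],"fingers": 0.95}
    - {"travel": [0,0,0.02],"rot": [0,0,-0.28],"fingers": 0.95}
    - {"travel": [0,0,0.02],"rot": [0,0,-0.32],"fingers": 0.95}
    - {"travel": [0,0,0.02],"rot": [0,0,-0.32],"fingers": 0.95}

```text
time: 16.85
tcp_pos: [0.4689, -0.0092, 0.0861]
ee_rot: [0.705, 0.059, -0.058, -0.705]
wrist_force: [-2.9, 3.8, 8.7]
finger_gap: 0.0097
```

```bash
python3 s.py
```

```text
[-2.9288  3.8148  8.7248] [0.762  0.6956 0.0039] [ 0.4689 -0.0092  0.0861] [ 0.4437  0.3868 -0.6205  2.116   0.3346  0.7325 -0.2283] 0.009743559003465888 [ 0.1652 -0.0013 -1.5711]
```

carry_out:
  rows:
    - {"travel": [0,0,0],"rot": [0,0,-0.015],"fingers": 0.95}
    - {"travel": [0,0,0],"rot": [0,0,-0.03],"fingers": 0.95}
    - {"travel": [0,0,0],"rot": [0,0,-0.03],"fingers": 0.95}

```text
time: 17.23
tcp_pos: [0.4689, -0.0092, 0.0861]
ee_rot: [0.706, 0.048, -0.047, -0.705]
wrist_force: [-2.9, 2.7, 8.6]
finger_gap: 0.0098
```

```bash
python3 s.py
```

```text
[-2.948   2.685   8.5986] [ 0.7318  0.6551 -0.0501] [ 0.4689 -0.0092  0.0861] [ 0.4383  0.3853 -0.6136  2.1163  0.3303  0.7313 -0.254 ] 0.009791708845353535 [ 0.1354 -0.0013 -1.571 ]
```

carry_out:
  rows:
    - {"travel": [0,0,0.1],"rot": [0,0,0.01],"fingers": 0.95}
    - {"travel": [0,0,0.2],"rot": [0,0,0.01],"fingers": 0.95}
    - {"travel": [0,0,0.3],"rot": [0,0,0.01],"fingers": 0.95}
    - {"travel": [0,0,0.3],"rot": [0,0,0.01],"fingers": 0.95}

```text
time: 17.73
tcp_pos: [0.4688, -0.0092, 0.0886]
ee_rot: [-0.705, -0.052, 0.051, 0.705]
wrist_force: [-1.0, 4.1, 4.8]
finger_gap: 0.0097
```

```bash
python3 s.py
```

```text
[-0.9914  4.0931  4.8037] [ 0.992   0.1147 -0.0303] [ 0.4688 -0.0092  0.0886] [ 0.4435  0.3818 -0.6186  2.1143  0.3268  0.7366 -0.2408] 0.009713325318143055 [ 0.1451 -0.0014 -1.5704]
```

carry_out:
  rows:
    - {"travel": [0,0,0.05],"rot": [0,0,0],"fingers": 0.95}
    - {"travel": [0,0,0.1],"rot": [0,0,0],"fingers": 0.95}
    - {"travel": [0,0,0.1],"rot": [0,0,0],"fingers": 0.95}

```text
time: 18.1
tcp_pos: [0.4687, -0.0093, 0.0891]
ee_rot: [-0.705, -0.052, 0.051, 0.706]
wrist_force: [1.5, 5.0, -1.3]
finger_gap: 0.0095
```

```bash
python3 s.py
```

```text
[ 1.4503  4.9834 -1.271 ] [ 1.173  -0.4633 -0.0227] [ 0.4687 -0.0093  0.0891] [ 0.4446  0.3809 -0.6193  2.114   0.3254  0.7377 -0.2392] 0.009508236001867138 [ 0.1452 -0.0014 -1.57  ]
```

carry_out:
  rows:
    - {"travel": [0,0,0],"rot": [0,0,0],"fingers": 0.8}
    - {"travel": [0,0,0],"rot": [0,0,0],"fingers": 0.5}
    - {"travel": [0,0,0],"rot": [0,0,0],"fingers": 0.4}
    - {"travel": [0,0,2],"rot": [0,0,0],"fingers": 0.4}
    - {"travel": [0,0,6],"rot": [0,0,0],"fingers": 0.4}
    - {"travel": [0,3,11],"rot": [0,0,0],"fingers": 0.4}
    - {"travel": [-1,9,14],"rot": [0,0,0],"fingers": 0.4}
    - {"travel": [-2,15,14],"rot": [0,0,0],"fingers": 0.4}
    - {"travel": [-3,21,14],"rot": [0,0,0],"fingers": 0.4}
    - {"travel": [-4,27,14],"rot": [0,0,0],"fingers": 0.4}
    - {"travel": [-5,33,14],"rot": [0,0,0],"fingers": 0.4}
    - {"travel": [-5,33,14],"rot": [0,0,0],"fingers": 0.4}

```text
time: 19.6
tcp_pos: [0.4155, 0.3256, 0.2297]
ee_rot: [-0.704, -0.054, 0.055, 0.706]
wrist_force: [-0.4, -0.9, -1.1]
finger_gap: 0.0522
```

```bash
python3 - <<'E'
from h import *
shot("d",{"side":(220,170,130,145,4),"top":(255,155,140,100,5)})
import cv2
im=cv2.imread("pics/top_d_raw.png")
E
python3 s.py
```

```text
[ 0.6686 -1.2558  0.8343] [-0.0616 -0.1277 -0.0125] [0.418  0.3203 0.2289] [-0.0506  0.3302 -0.8428  1.84    0.2763  1.0945 -0.8489] 0.052394228466571185 [ 0.1465  0.0006 -1.5719]
```

View pics/side_d.png

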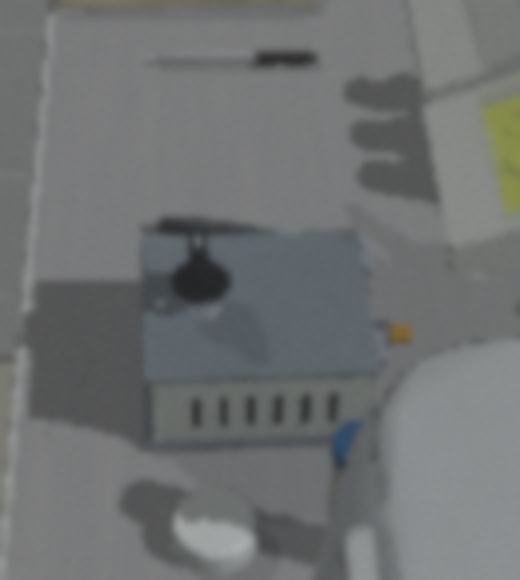

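View pics/top_d.png

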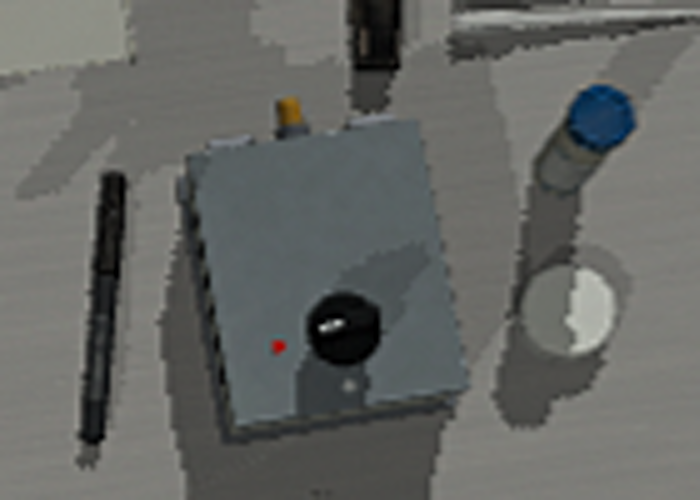

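```bash
python3 -c "
from bench import env; print(env.close_job())"
```

```text
the job is handed in; nothing more can be done
None
```

The cover is shut and the stud is pushed in, turned clockwise and, by my checks, locked. I handed the job in at about 20 s of the 69 s allowed. No verdict was reported.

- **Cover:** I pushed it shut beside the stud. The tool height settled at 65 mm, where a shut cover's outer face should be, with about 17 N of push.
- **Push:** I pressed in small steps. The force rose from about 4.8 to 9.3 N at roughly 6.5 mm, which I took as the buffer. From there I held 8.6 to 11.4 N, about 4 to 6 N above the spring.
- **Turn:** I turned it about 1.45 rad with almost no resistance, until a slight torque of 0.05 N m suggested the end stop.
- **Lock:** When I eased off, the stud rose about 3 mm and held there against a slight pull, so the pin had caught about 3.5 mm in.

The last pictures show the cover flat, the bar across the box with its white stripe towards +y, and the marker, cap, tube and pen where they started. The notebook was mostly outside those last close-ups, but the arm never went near it.

Two checks did not fully agree. The two cameras differed by about 5 mm on the box's x position. I settled the stud's x by gripping its bar ends, at 0.469 m. During pressing and turning there was a steady sideways force of up to about 5 N.

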